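# Park the spring bolt, load the carving, lock it in

## Task

Load the pale chevron carving into the carving cradle and lock it there: pull up the orange spring-bolt knob and twist it a sixth of a turn anticlockwise (seen from above) so that it rests in its notch and stays up by itself, set the pale carving's sled in the channel and slide it tongue first fully home under the bridge, then twist the knob back so that the bolt drops through the sled's eye. Let go at the end, and leave the dark carving, the board's other things and the rest of the bench where they are.

Things in the scene. Friction and masses are not known exactly. Their poses are not given: they have to be found in the camera images.
- cradle: Fixed fixture: 250 x 104 mm steel plate, two green rails, green bridge at one end. Origin at table level on the spring bolt's vertical axis; x = the way the sled slides in, z up. Channel floor z = 15 mm; rails x -210 to -20 mm, tops z = 35 mm, inner faces y = +-36.5 mm (4.5 mm play each side of a sled). Open from above for x < -20 mm.
- bridge (a point): Point on the bolt's axis at the bridge's top, z = 46 mm. Bridge cross-piece z 34 to 46 mm, x +-20 mm, y +-44 mm, on two posts (x +-18 mm, inner faces y = +-26 mm). The sled's shoulders stop on the posts' faces at x = -18 mm, its tongue goes between them. On top: a castellated steel collar, 48 mm across, top z = 72 mm. All in the cradle's frame.
- lay_in (a point): Point on the channel floor (cradle x = -168 mm, y = 0, z = 15 mm): where the sled's origin goes when it is laid in from above, tongue towards the bridge; its tip then passes 10 mm clear of the parked knob overhanging the channel. From there it slides 60 mm along the cradle's x to be home, its origin then at cradle x = -108 mm.
- bolt_lift (a joint): Height of spring bolt and knob above fully dropped, m: 0 = dropped (tip 3 mm over the channel floor, blocking it), 0.023 = top stop. Spring plus weight push down 7 N at 0, 12 N at the top. The knob's cross-pin clears the collar above 0.019; in the rest notch it sits at 0.016 (bolt clear of the tongue by 5 mm) and must be lifted over 3 mm before it can turn.
- knob (a joint): Turn of the knob, rad, anticlockwise from above positive: 0 = cross-pin over its deep slot, bolt can drop; 1.047 (60 degrees) = over the rest notch. Stops at -0.08 and 1.13; slot and notch have about 0.07 rad play either way. Between them the collar blocks the knob when lifted less than 0.019. Turns with little torque.
- knob_grip (a point): Centre of the orange bar knob (52 mm long, 20 wide, 26 high) on the bolt's axis, 99 mm above the table when dropped, 115 mm when parked; x along the bar, z up; turns and rises with it. 14 mm free between bar and collar when dropped. At turn 0 the bar lies 30 degrees clockwise from the cradle's x, in the notch 30 degrees anticlockwise from it.
- pale_work: Pale wooden carving (chevrons in front, two leaning tubes behind) on a plywood sled, 0.3 to 0.55 kg, balanced over its origin. Origin at the sled's underside below the carving; x towards the tongue, z up. Sled plate 14 mm thick, 64 wide, x -45 to +90 mm. Carving: flat block 46 mm wide in y, x +-20 mm, z 14 to 82 mm, gripped across y at z = 68 mm; chevrons to x = +45, tubes to x = -47, z = 96 mm.
- pale_eye (a point): Centre of the square eye (24 x 24 mm, through) in the pale sled's tongue, at its top face, 108 mm ahead of the sled's origin and 14 mm above its underside. The tongue is 42 mm wide and ends 131 mm ahead of the origin. Home = eye straight over the cradle's origin.
- dark_work: Dark carving (block with a round top, 88 mm high) on a sled of the same shape; which of the two stands on which side of the board varies. To be left alone. Origin as for pale_work.
- board: Fixed grey board, 320 x 400 x 12 mm, on which both sleds, the tin and the amber jar stand. Origin under its centre.
- wax_tin: Round metal tin with red lid, 62 mm across, 34 mm high, lying on the board between the two sleds. Bystander. Origin under its centre.
- oil_jar: Amber glass jar with black cap, 48 mm across, 110 mm high, standing on the board beyond the sleds. Bystander. Origin under its centre.
- glue_bottle: Yellow plastic bottle with orange cap, 56 mm across, 185 mm high: the tallest thing, standing beside the cradle's open end, on the side towards the board. Bystander. Origin under its centre.
- mug: Blue mug, 80 mm across plus handle, 90 mm high, beside the cradle on its outer side. Bystander. Origin under its centre.
- mallet: Wooden mallet lying on the table, 185 mm long, head 100 x 56 mm and 56 mm high. Bystander. Origin at the underside of the head's plane, 15 mm from the head's centre; handle to its -x.
- sanding_block: Cork sanding block, 110 x 60 x 34 mm, lying between board and cradle, near the robot. Bystander. Origin under its centre.

How it is judged:
By the outcome, as a careful person would: the job done as asked, in the order asked, and still so for the second after the job is handed in, with the robot touching nothing.
It also fails if it takes over 70 s, if anything falls off the work surface, if the arm or the gripper's body presses on something with over 40 N, if the wrist force passes 120 N, or if a joint passes its speed limit or range.

## Robot

A 6-joint arm with a two-finger parallel gripper is mounted at the origin on the work surface. World frame = base frame: x ahead of the robot, y to its left, z up, the work surface at z = 0. Lengths are in mm, angles in rad, forces in N, time in s.
With the tool pointing down it reaches from about 350 to 975 mm from the base axis. Payload 7.1 kg.
Tool frame: the origin (TCP) lies on the mounting face of the last link; the fingertips stand 182 mm ahead of it and the grasp point (between the pads) lies 163 mm ahead of it (ctrl.tcp_to_tips is the distance from the TCP to the fingertips, in mm); z points along the fingers, y is the direction in which the jaws open and shut (so a half turn about z gives the same grasp; the last joint's range is limited). The gripper opens to 88 mm and grips with 3 to 60 N. Pads are 20 mm wide; open, the fingers measure 115 mm over their backs; the gripper's body (75 mm by 178 mm) begins 61 mm behind the grasp point.
Start: joints at [-1.263, 0.423, 1.63, -0, 1.089, -0.019], TCP at [200.651, -591.9, 404.675] pointing down, gripper open.
Joint ranges: [-3, 3], [-0.9, 2.11], [0.09, 2.58], [-1.31, 4.45], [0.11, 2.69], [-2.54, 2.54]. Speed limits (rad/s): [2.39, 2.39, 3.01, 3.14, 3.14, 3.14].

## Interface

Orientations are given as a rotation vector (axis times angle).
In Python, from workcell import ctrl gives the robot as it stands. The module is installed in compiled form; this text tells all that it offers.
- The arm moves only by the tool send_rows, never from a script. Its argument "commands" is a list of rows, each an object with "translation": the shift along the world's x, y, z normalised to -1 to 1, where 1 is 0.1 m, a list of three; "twist": the turn, a rotation vector about the world's x, y, z normalised to -1 to 1, where 1 is 0.5 rad, a list of three. A call has exactly 10 rows; each row is the pose to reach, as a shift and turn from the pose commanded when the call began; what a row does not reach only later rows make up. A row lasts 1/10 s, in which the tool goes at most 50 mm and 8.59 degrees, less where a joint would pass 70% of its speed; a pose out of reach is approached as far as the arm can. A call with a number of a shift or a turn outside -1 to 1 is refused whole. A call with a gripper value outside its range is refused whole. "grip" is the closure, from -1 (fully open) to 1 (shut), set as the call begins (left out, the last holds). The fingers move at their own pace and stop on an object; the grip force is fixed at half the most. Time passes only in rows, so rows that repeat a pose let the fingers close, or fill a call up. It gives the time, the measured TCP pose, the force and the opening at its end, in the units of the state.
- ctrl.get_obs(): the state, without advancing time (a new reading comes with each control period).
- ctrl.get_image(name): name is "side" or "top" or "wrist"; returns a dict with "img" (480x640x3 uint8, red, green, blue), "intrinsics" (3x3 intrinsics, pixels), "cam_to_world" (4x4, takes a point from camera to world coordinates). Camera axes: x right, y down, z forward; pixel columns grow to the right and rows downward; lengths in mm; the calibration is good to about 2 mm. A picture is of the moment at which its call begins. There is no depth.
- ctrl.close_job(): hands the job in, once; it reports no verdict.
The state is a dict: "t": time; "qpos": joint angles; "qvel": joint speeds; "joint_torque": joint torques, N m; "ee_pos": TCP position; "orientation": TCP orientation; "ft_force": force on the tool from outside, world axes, zero at the start; "moment": the same for the moment, N m; "width": finger opening in mm.
Only numpy, scipy, OpenCV 4.12 (cv2) and the standard library are available. Lean on these libraries where they do the work, as an engineer would, in place of code of your own. Each camera call takes 0.05 s, during which the arm holds its last target. There are 200 camera calls.

## Working session

There is one attempt and no reset: what is moved stays moved. The work goes in short steps, Python scripts to look and compute and a tool call to move; the robot and the scene stay as the last step left them, time stands still between calls to the robot, and variables do not carry over. Pictures are saved under pics/ and viewed, about 8 in all and at most 12, crops included, and the job is handed in when it is done.

Besides the shell and the picture viewer there is one more tool, called after "Emit:" as a command line: name --argument value ..., lists and objects as JSON in quotes. send_rows: Moves the arm, as the interface text tells. Its arguments: {"type":"object","properties":{"commands":{"type":"array","items":{"type":"object","properties":{"translation":{"type":"array","items":{"type":"number"}},"twist":{"type":"array","items":{"type":"number"}}}}},"grip":{"type":"number"}},"required":["commands"]}

```bash
mkdir -p pics; cat > h.py <<'E'
import numpy as np, cv2
from workcell import ctrl
def snap(n,f=None):
    d=ctrl.get_image(n); 
    if f: cv2.imwrite('pics/'+f,cv2.cvtColor(d['img'],cv2.COLOR_RGB2BGR))
    return d
def ray(d,u,v,z):
    K=np.array(d['intrinsics']);T=np.array(d['cam_to_world'])
    r=T[:3,:3]@np.linalg.inv(K)@np.array([u,v,1.]);o=T[:3,3]
    return o+r*(z-o[2])/r[2]
def proj(d,p):
    K=np.array(d['intrinsics']);T=np.array(d['cam_to_world'])
    c=K@(T[:3,:3].T@(np.array(p)-T[:3,3]));return c[:2]/c[2]
E
python3 - <<'E'
from h import *
import pickle
np.set_printoptions(precision=3,suppress=True)
for n in('top','side'):
    d=snap(n,n+'1.png');print(n,d['cam_to_world'],d['intrinsics']);pickle.dump(d,open(n+'1.pkl','wb'))
print(ctrl.get_obs(),ctrl.tcp_to_tips)
E
```

```text
top [[  -0.002   -0.987    0.16   331.964]
 [  -1.       0.002   -0.004    4.471]
 [   0.004   -0.16    -0.987 1499.986]
 [   0.       0.       0.       1.   ]] [[563.94    0.    322.615]
 [  0.    563.94  233.931]
 [  0.      0.      1.   ]]
side [[ -0.807  -0.392   0.442  40.51 ]
 [ -0.59    0.55   -0.591 721.223]
 [ -0.011  -0.738  -0.675 891.598]
 [  0.      0.      0.      1.   ]] [[591.924   0.    322.188]
 [  0.    591.924 242.807]
 [  0.      0.      1.   ]]
{'t': 0.1, 'qpos': array([-1.263,  0.424,  1.631, -0.   ,  1.089, -0.019]), 'qvel': array([-0.   , -0.001, -0.001, -0.001, -0.002, -0.   ]), 'joint_torque': array([ -0.   , -54.562, -27.432,   0.065,   0.019,  -0.   ]), 'ee_pos': array([ 200.568, -591.688,  403.994]), 'orientation': array([-3.098, -0.511,  0.   ]), 'ft_force': array([ 0.701, -0.874, -1.381]), 'moment': array([-0.022, -0.004, -0.067]), 'width': 88.01118448421842} 182.0
```

View pics/top1.png

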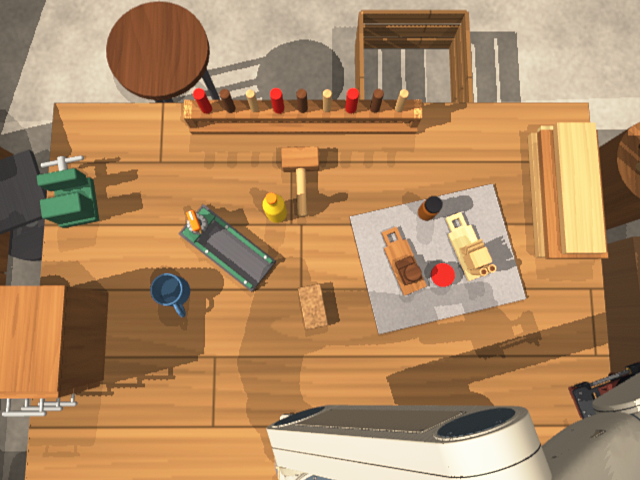

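View pics/side1.png

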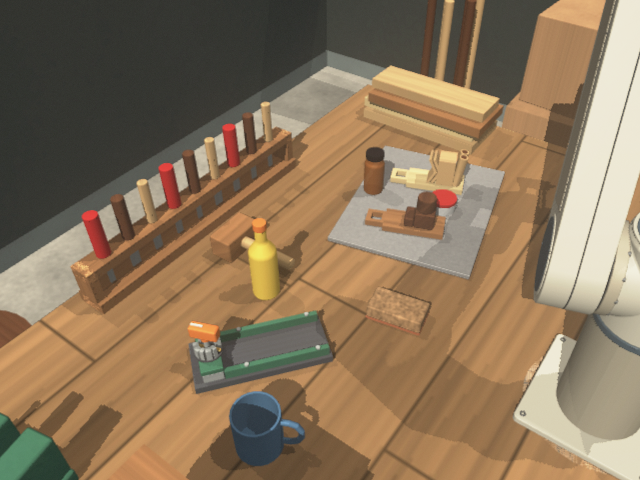

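The top view has the cradle at (230,248) with its orange knob near (193,217). The pale carving is at about (472,245) with its tongue near (455,215), and the dark one is at (403,262). I'll zoom in on both for measuring.

```bash
python3 - <<'E'
from h import *
import pickle
d=pickle.load(open('top1.pkl','rb'));im=cv2.cvtColor(d['img'],cv2.COLOR_RGB2BGR)
a=cv2.resize(im[195:300,172:282],None,fx=3.6,fy=3.6,interpolation=cv2.INTER_CUBIC)
b=cv2.resize(im[195:300,420:530],None,fx=3.6,fy=3.6,interpolation=cv2.INTER_CUBIC)
cv2.imwrite('pics/c1.png',np.hstack([a,b]))
hsv=cv2.cvtColor(d['img'],cv2.COLOR_RGB2HSV)
g=cv2.inRange(hsv,(65,80,40),(95,255,200));g[:, :150]=0;g[:,300:]=0
p=np.argwhere(g)[:,::-1]
w=np.array([ray(d,u,v,35)[:2] for u,v in p],np.float32)
print(len(p),cv2.minAreaRect(w)); print(cv2.boxPoints(cv2.minAreaRect(w)))
E
```

```text
687 ((535.989990234375, 249.4810791015625), (234.173095703125, 92.04017639160156), 52.00993347167969)
[[427.6511  185.52963]
 [500.18954 128.87662]
 [644.32886 313.43253]
 [571.7904  370.08554]]
```

View pics/c1.png

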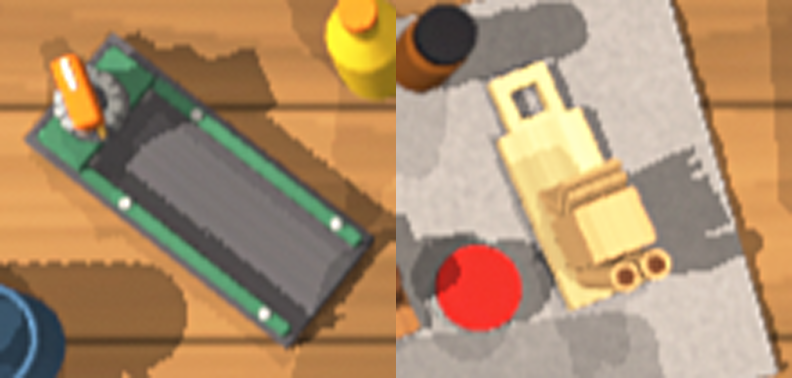

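```bash
python3 - <<'E'
from h import *
import pickle
np.set_printoptions(precision=1,suppress=True)
d=pickle.load(open('top1.pkl','rb'))
L=lambda x,y:(172+x/3.6,195+y/3.6)
R=lambda x,y:(420+(x-396)/3.6,195+y/3.6)
k=ray(d,*L(77,90),112);print('knob',k)
a=ray(d,*L(62,56),112);b=ray(d,*L(97,128),112);print('bar yaw',np.degrees(np.arctan2(*(a-b)[1::-1])),np.linalg.norm(a-b))
eye=ray(d,*R(526,100),26);blk=ray(d,*R(613,225),94)
tip=ray(d,*R(519,73),26);print('eye',eye,'blk',blk,'tip',tip,np.linalg.norm(eye-blk))
# left sled edge line: shoulder (497,140) to rear corner (570,308)
s=ray(d,*R(497,143),26);r=ray(d,*R(570,308),26);print('edge yaw',np.degrees(np.arctan2(*(s-r)[1::-1])),np.linalg.norm(s-r))
bot=ray(d,*L(362,10),185);print('bottle top',bot, 'mug',ray(d,170,290,90))
u=np.array([.6155,.788]);n=np.array([-.788,.6155])
for q in(bot,):
  v=q[:2]-k[:2];print('bottle in cradle',v@u,v@n)
print('pale yaw from eye',np.degrees(np.arctan2(*(eye-blk)[1::-1])), 'jar',ray(d,*R(445,35),122),'tin',ray(d,*R(478,287),46))
print(np.degrees(np.arctan2(.788,.6155)))
E
```

```text
knob [592.9 321.3 112. ]
bar yaw 27.077834179455152 57.17073000823364
eye [ 600.5 -357.2   26. ] blk [ 499.4 -397.7   94. ] tip [ 620.8 -352.8   26. ] 128.4077836397862
edge yaw 21.74992151149423 130.81846217878905
bottle top [632.9 117.8 185. ] mug [419.9 378.5  90. ]
bottle in cradle -135.82406693079602 -156.73506839367397
pale yaw from eye 21.829075288198123 jar [ 628.9 -279.2  122. ] tin [ 460.5 -312.3   46. ]
52.00691197527486
```

Emit:
send_rows --commands '[{"translation": [0.1,0.1,0],"twist": [0,0,0.012]},{"translation": [0.2,0.2,0],"twist": [0,0,0.024]},{"translation": [0.3,0.3,0],"twist": [0,0,0.036]},{"translation": [0.4,0.4,0],"twist": [0,0,0.048]},{"translation": [0.5,0.5,0],"twist": [0,0,0.06]},{"translation": [0.6,0.6,0],"twist": [0,0,0.072]},{"translation": [0.7,0.7,0],"twist": [0,0,0.084]},{"translation": [0.8,0.8,0],"twist": [0,0,0.096]},{"translation": [0.9,0.9,0],"twist": [0,0,0.108]},{"translation": [1,1,0],"twist": [0,0,0.115]}]' --grip -1

```text
t: 1.1
ee_pos: [301.4, -491.1, 404.7]
orientation: [3.084, 0.6, 0.0]
ft_force: [-0.1, -0.5, -0.7]
width: 87.9
```

Emit:
send_rows --commands '[{"translation": [0.1,0.1,0],"twist": [0,0,0]},{"translation": [0.2,0.2,0],"twist": [0,0,0]},{"translation": [0.3,0.3,0],"twist": [0,0,0]},{"translation": [0.4,0.4,0],"twist": [0,0,0]},{"translation": [0.5,0.5,0],"twist": [0,0,0]},{"translation": [0.6,0.6,0],"twist": [0,0,0]},{"translation": [0.7,0.7,0],"twist": [0,0,0]},{"translation": [0.8,0.8,0],"twist": [0,0,0]},{"translation": [0.9,0.9,0],"twist": [0,0,0]},{"translation": [1,1,0],"twist": [0,0,0]}]'

```text
t: 2.1
ee_pos: [401.5, -391.0, 404.7]
orientation: [3.084, 0.6, -0.0]
ft_force: [0.5, 0.2, 0.3]
width: 87.5
```

```bash
python3 - <<'E'
from h import *
import pickle
np.set_printoptions(precision=3,suppress=True)
d=snap('wrist','w1.png');pickle.dump(d,open('w1.pkl','wb'));print(d['cam_to_world'],d['intrinsics'],ctrl.get_obs()['ee_pos'])
print(proj(d,[600.5,-357.2,26]),proj(d,[499.4,-397.7,94]))
E
```

```text
[[   0.374   -0.894   -0.249  470.101]
 [  -0.928   -0.36    -0.1   -364.168]
 [  -0.       0.268   -0.963  384.459]
 [   0.       0.       0.       1.   ]] [[370.036   0.    320.99 ]
 [  0.    370.036 236.798]
 [  0.      0.      1.   ]] [ 402.464 -390.027  404.696]
[371.237 -18.207] [377.541 113.417]
```

View pics/w1.png

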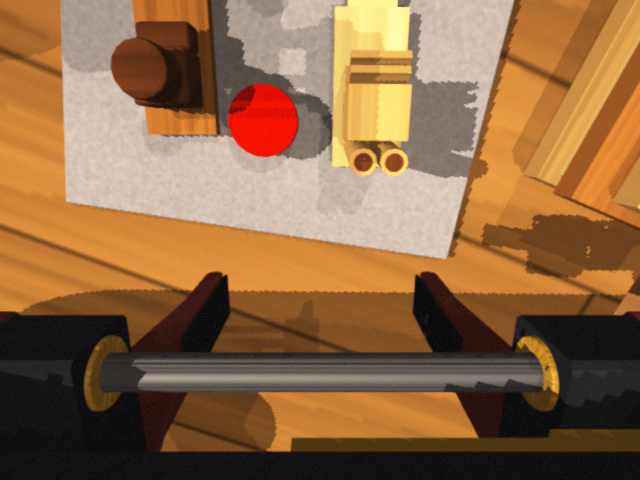

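The block top is centred at about (379,111), where (377,113) was predicted, and the sled is in line with the tool. Next I'll go to the knob.

Emit:
send_rows --commands '[{"translation": [0.03,0.1,0],"twist": [0,0,0]},{"translation": [0.06,0.2,0],"twist": [0,0,0]},{"translation": [0.09,0.3,0],"twist": [0,0,0]},{"translation": [0.12,0.4,0],"twist": [0,0,0]},{"translation": [0.15,0.5,0],"twist": [0,0,0]},{"translation": [0.18,0.6,0],"twist": [0,0,0]},{"translation": [0.21,0.7,0],"twist": [0,0,0]},{"translation": [0.24,0.8,0],"twist": [0,0,0]},{"translation": [0.27,0.9,0],"twist": [0,0,0]},{"translation": [0.3,1,0],"twist": [0,0,0]}]'

```text
t: 3.15
ee_pos: [430.9, -291.1, 404.7]
orientation: [3.084, 0.6, 0.0]
ft_force: [0.6, -0.1, -0.1]
width: 87.7
```

Emit:
send_rows --commands '[{"translation": [0.03,0.1,0],"twist": [0,0,0]},{"translation": [0.06,0.2,0],"twist": [0,0,0]},{"translation": [0.09,0.3,0],"twist": [0,0,0]},{"translation": [0.12,0.4,0],"twist": [0,0,0]},{"translation": [0.15,0.5,0],"twist": [0,0,0]},{"translation": [0.18,0.6,0],"twist": [0,0,0]},{"translation": [0.21,0.7,0],"twist": [0,0,0]},{"translation": [0.24,0.8,0],"twist": [0,0,0]},{"translation": [0.27,0.9,0],"twist": [0,0,0]},{"translation": [0.3,1,0],"twist": [0,0,0]}]'

```text
t: 4.15
ee_pos: [460.9, -191.1, 404.7]
orientation: [-3.084, -0.6, 0.0]
ft_force: [-0.2, -0.4, 0.1]
width: 87.8
```

Emit:
send_rows --commands '[{"translation": [0.03,0.1,0],"twist": [0,0,0]},{"translation": [0.06,0.2,0],"twist": [0,0,0]},{"translation": [0.09,0.3,0],"twist": [0,0,0]},{"translation": [0.12,0.4,0],"twist": [0,0,0]},{"translation": [0.15,0.5,0],"twist": [0,0,0]},{"translation": [0.18,0.6,0],"twist": [0,0,0]},{"translation": [0.21,0.7,0],"twist": [0,0,0]},{"translation": [0.24,0.8,0],"twist": [0,0,0]},{"translation": [0.27,0.9,0],"twist": [0,0,0]},{"translation": [0.3,1,0],"twist": [0,0,0]}]'

```text
t: 5.15
ee_pos: [490.9, -91.1, 404.7]
orientation: [3.084, 0.6, 0.0]
ft_force: [-0.0, -0.1, 1.0]
width: 87.9
```

Emit:
send_rows --commands '[{"translation": [0.03,0.1,0],"twist": [0,0,0]},{"translation": [0.06,0.2,0],"twist": [0,0,0]},{"translation": [0.09,0.3,0],"twist": [0,0,0]},{"translation": [0.12,0.4,0],"twist": [0,0,0]},{"translation": [0.15,0.5,0],"twist": [0,0,0]},{"translation": [0.18,0.6,0],"twist": [0,0,0]},{"translation": [0.21,0.7,0],"twist": [0,0,0]},{"translation": [0.24,0.8,0],"twist": [0,0,0]},{"translation": [0.27,0.9,0],"twist": [0,0,0]},{"translation": [0.3,1,0],"twist": [0,0,0]}]'

```text
t: 6.15
ee_pos: [520.9, 8.9, 404.7]
orientation: [-3.084, -0.6, -0.0]
ft_force: [-0.4, -0.3, -0.5]
width: 88.3
```

Emit:
send_rows --commands '[{"translation": [0.03,0.1,0],"twist": [0,0,0]},{"translation": [0.06,0.2,0],"twist": [0,0,0]},{"translation": [0.09,0.3,0],"twist": [0,0,0]},{"translation": [0.12,0.4,0],"twist": [0,0,0]},{"translation": [0.15,0.5,0],"twist": [0,0,0]},{"translation": [0.18,0.6,0],"twist": [0,0,0]},{"translation": [0.21,0.7,0],"twist": [0,0,0]},{"translation": [0.24,0.8,0],"twist": [0,0,0]},{"translation": [0.27,0.9,0],"twist": [0,0,0]},{"translation": [0.3,1,0],"twist": [0,0,0]}]'

```text
t: 7.15
ee_pos: [550.9, 108.9, 404.7]
orientation: [-3.084, -0.6, 0.0]
ft_force: [0.3, 0.1, -0.0]
width: 87.9
```

Emit:
send_rows --commands '[{"translation": [0.02,0.1,0],"twist": [0,0,0]},{"translation": [0.04,0.2,0],"twist": [0,0,0]},{"translation": [0.06,0.3,0],"twist": [0,0,0]},{"translation": [0.08,0.4,0],"twist": [0,0,0]},{"translation": [0.1,0.5,0],"twist": [0,0,0]},{"translation": [0.12,0.6,0],"twist": [0,0,0]},{"translation": [0.14,0.7,0],"twist": [0,0,0]},{"translation": [0.16,0.8,0],"twist": [0,0,0]},{"translation": [0.18,0.9,0],"twist": [0,0,0]},{"translation": [0.2,1,0],"twist": [0,0,0]}]'

```text
t: 8.15
ee_pos: [570.8, 208.9, 404.7]
orientation: [-3.084, -0.6, 0.0]
ft_force: [-0.0, -0.5, -0.4]
width: 87.5
```

Emit:
send_rows --commands '[{"translation": [0.01,0.1,0],"twist": [0,0,0]},{"translation": [0.02,0.2,0],"twist": [0,0,0]},{"translation": [0.03,0.3,0],"twist": [0,0,0]},{"translation": [0.04,0.4,0],"twist": [0,0,0]},{"translation": [0.05,0.5,0],"twist": [0,0,0]},{"translation": [0.06,0.6,0],"twist": [0,0,0]},{"translation": [0.07,0.7,0],"twist": [0,0,0]},{"translation": [0.08,0.8,0],"twist": [0,0,0]},{"translation": [0.09,0.9,0],"twist": [0,0,0]},{"translation": [0.1,1,0],"twist": [0,0,0]}]'

```text
t: 9.15
ee_pos: [580.7, 308.9, 404.6]
orientation: [3.084, 0.6, -0.0]
ft_force: [0.5, 0.2, -0.2]
width: 87.8
```

```bash
python3 - <<'E'
from h import *
import pickle
np.set_printoptions(precision=3,suppress=True)
d=snap('wrist','w2.png');pickle.dump(d,open('w2.pkl','wb'));print(ctrl.get_obs()['ee_pos'])
print(proj(d,[593,321,112]))
E
```

```text
[580.808 310.135 404.707]
[311.408 213.681]
```

View pics/w2.png

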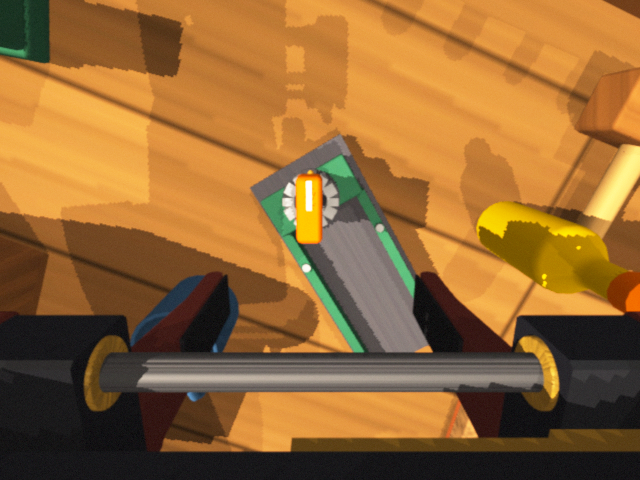

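```bash
python3 - <<'E'
from h import *
import pickle
np.set_printoptions(precision=1,suppress=True)
d=pickle.load(open('w2.pkl','rb'))
hsv=cv2.cvtColor(d['img'],cv2.COLOR_RGB2HSV)
m=cv2.inRange(hsv,(5,190,190),(20,255,255));m[:160]=0;m[255:]=0;m[:,:285]=0;m[:,335:]=0
p=np.argwhere(m)[:,::-1];print(len(p),p.min(0),p.max(0))
r=cv2.minAreaRect(np.array([ray(d,u,v,112)[:2] for u,v in p],np.float32));print('bar',r)
s1,s2=ray(d,306,268,35),ray(d,380,228,35)
v=s2-s1;print('screws',s1,s2,np.linalg.norm(v),np.degrees(np.arctan2(v[1],v[0]))+90)
g=cv2.inRange(hsv,(65,80,40),(95,255,200));g[:130]=0;g[:,:240]=0;g[355:]=0;g[:,425:]=0
p=np.argwhere(g)[:,::-1]
w=np.array([ray(d,u,v,35)[:2] for u,v in p])
for y in(75,): pass
# outer edge fits: project on normals at yaw range, find yaw with sharpest outer bounds
best=[]
for yaw in np.arange(48,57,.5):
    n=np.array([-np.sin(np.radians(yaw)),np.cos(np.radians(yaw))]);q=w@n
    h=np.histogram(q,bins=np.arange(q.min(),q.max()+2,2))[0]
    best.append((np.sum(h.astype(float)**2),yaw,np.percentile(q,1),np.percentile(q,99)))
print(max(best)); b=max(best)
n=np.array([-np.sin(np.radians(b[1])),np.cos(np.radians(b[1]))])
c=ray(d,311,202,72);print('collar c',c,'bar lateral offs',np.array(r[0])@n,c[:2]@n,'mid',(b[2]+b[3])/2)
t=pickle.load(open('top1.pkl','rb'))
print('top knob redo', ray(t,193.4,220,112))
E
```

```text
468 [287 161] [321 243]
bar ((599.6929931640625, 326.7300720214844), (63.52744674682617, 23.164640426635742), 27.419126510620117)
screws [523.3 301.4  35. ] [588.8 249.6  35. ] 83.49903873832152 51.670416103157855
(np.float64(1152377.0), np.float64(52.0), np.float64(-314.35422460892096), np.float64(-223.2097627315851))
collar c [594.1 322.9  72. ] bar lateral offs -271.409409301878 -269.3418173560746 mid -268.78199367025303
top knob redo [592.9 321.3 112. ]
```

Emit:
send_rows --commands '[{"translation": [0.03,0.03,-0.1],"twist": [0,0,0]},{"translation": [0.06,0.06,-0.2],"twist": [0,0,0]},{"translation": [0.09,0.09,-0.3],"twist": [0,0,0]},{"translation": [0.12,0.12,-0.4],"twist": [0,0,0]},{"translation": [0.12,0.13,-0.5],"twist": [0,0,0]},{"translation": [0.12,0.13,-0.6],"twist": [0,0,0]},{"translation": [0.12,0.13,-0.7],"twist": [0,0,0]},{"translation": [0.12,0.13,-0.8],"twist": [0,0,0]},{"translation": [0.12,0.13,-0.9],"twist": [0,0,0]},{"translation": [0.12,0.13,-1],"twist": [0,0,0]}]'

```text
t: 10.2
ee_pos: [592.6, 321.1, 303.9]
orientation: [-3.084, -0.6, -0.0]
ft_force: [-0.1, 0.9, -1.2]
width: 87.9
```

Emit:
send_rows --commands '[{"translation": [0,0,-0.06],"twist": [0,0,0]},{"translation": [0,0,-0.12],"twist": [0,0,0]},{"translation": [0,0,-0.18],"twist": [0,0,0]},{"translation": [0,0,-0.24],"twist": [0,0,0]},{"translation": [0,0,-0.3],"twist": [0,0,0]},{"translation": [0,0,-0.36],"twist": [0,0,0]},{"translation": [0,0,-0.42],"twist": [0,0,0]},{"translation": [0,0,-0.42],"twist": [0,0,0]},{"translation": [0,0,-0.42],"twist": [0,0,0]},{"translation": [0,0,-0.42],"twist": [0,0,0]}]'

```text
t: 11.2
ee_pos: [592.8, 321.1, 263.0]
orientation: [-3.084, -0.6, -0.001]
ft_force: [-0.5, 0.8, 0.0]
width: 88.0
```

Emit:
send_rows --commands '[{"translation": [0,0,0],"twist": [0,0,0]},{"translation": [0,0,0],"twist": [0,0,0]},{"translation": [0,0,0],"twist": [0,0,0]},{"translation": [0,0,0],"twist": [0,0,0]},{"translation": [0,0,0],"twist": [0,0,0]},{"translation": [0,0,0],"twist": [0,0,0]},{"translation": [0,0,0],"twist": [0,0,0]},{"translation": [0,0,0],"twist": [0,0,0]},{"translation": [0,0,0],"twist": [0,0,0]},{"translation": [0,0,0],"twist": [0,0,0]}]' --grip 1

```text
t: 12.2
ee_pos: [592.1, 322.4, 262.7]
orientation: [-3.081, -0.599, 0.001]
ft_force: [-4.0, 7.5, -0.4]
width: 20.0
```

Emit:
send_rows --commands '[{"translation": [-0.005,0.01,0],"twist": [0,0,0]},{"translation": [-0.01,0.016,0.03],"twist": [0,0,0]},{"translation": [-0.01,0.016,0.06],"twist": [0,0,0]},{"translation": [-0.01,0.016,0.09],"twist": [0,0,0]},{"translation": [-0.01,0.016,0.12],"twist": [0,0,0]},{"translation": [-0.01,0.016,0.15],"twist": [0,0,0]},{"translation": [-0.01,0.016,0.18],"twist": [0,0,0]},{"translation": [-0.01,0.016,0.2],"twist": [0,0,0]},{"translation": [-0.01,0.016,0.22],"twist": [0,0,0]},{"translation": [-0.01,0.016,0.22],"twist": [0,0,0]}]'

```text
t: 13.2
ee_pos: [591.6, 322.9, 284.0]
orientation: [-3.083, -0.6, -0.0]
ft_force: [2.6, 5.4, -12.3]
width: 20.3
```

Emit:
send_rows --commands '[{"translation": [0.004,0.008,0],"twist": [0,0,0.1]},{"translation": [0.004,0.008,0],"twist": [0,0,0.2]},{"translation": [0.004,0.008,0],"twist": [0,0,0.3]},{"translation": [0.004,0.008,0],"twist": [0,0,0.4]},{"translation": [0.004,0.008,0],"twist": [0,0,0.5]},{"translation": [0.004,0.008,0],"twist": [0,0,0.6]},{"translation": [0.004,0.008,0],"twist": [0,0,0.7]},{"translation": [0.004,0.008,0],"twist": [0,0,0.8]},{"translation": [0.004,0.008,0],"twist": [0,0,0.9]},{"translation": [0.004,0.008,0],"twist": [0,0,1]}]'

```text
t: 14.2
ee_pos: [592.2, 322.8, 283.6]
orientation: [2.837, 1.346, -0.001]
ft_force: [4.9, 0.5, -10.8]
width: 19.7
```

Emit:
send_rows --commands '[{"translation": [0,0,0],"twist": [0,0,0.12]},{"translation": [0,0,0],"twist": [0,0,0.24]},{"translation": [0,0,0],"twist": [0,0,0.36]},{"translation": [0,0,0],"twist": [0,0,0.48]},{"translation": [0,0,0],"twist": [0,0,0.6]},{"translation": [0,0,0],"twist": [0,0,0.72]},{"translation": [0,0,0],"twist": [0,0,0.84]},{"translation": [0,0,0],"twist": [0,0,0.96]},{"translation": [0,0,0],"twist": [0,0,1]},{"translation": [0,0,0],"twist": [0,0,1]}]'

```text
t: 15.2
ee_pos: [592.7, 322.5, 283.8]
orientation: [2.417, 2.004, -0.0]
ft_force: [5.5, -0.1, -13.5]
width: 19.5
```

Emit:
send_rows --commands '[{"translation": [0.004,0,0],"twist": [0,0,0.05]},{"translation": [0.008,0,0],"twist": [0,0,0.1]},{"translation": [0.008,0,-0.01],"twist": [0,0,0.1]},{"translation": [0.008,0,-0.02],"twist": [0,0,0.1]},{"translation": [0.008,0,-0.03],"twist": [0,0,0.1]},{"translation": [0.008,0,-0.04],"twist": [0,0,0.1]},{"translation": [0.008,0,-0.05],"twist": [0,0,0.1]},{"translation": [0.008,0,-0.06],"twist": [0,0,0.1]},{"translation": [0.008,0,-0.07],"twist": [0,0,0.1]},{"translation": [0.008,0,-0.07],"twist": [0,0,0.1]}]'

```text
t: 16.2
ee_pos: [593.1, 322.8, 278.5]
orientation: [2.367, 2.064, -0.001]
ft_force: [2.2, -5.0, -0.9]
width: 19.7
```

Emit:
send_rows --commands '[{"translation": [0,0,0],"twist": [0,0,0]},{"translation": [0,0,0],"twist": [0,0,0]},{"translation": [0,0,0],"twist": [0,0,0]},{"translation": [0,0,0],"twist": [0,0,0]},{"translation": [0,0,0],"twist": [0,0,0]},{"translation": [0,0,0.1],"twist": [0,0,0]},{"translation": [0,0,0.2],"twist": [0,0,0]},{"translation": [0,0,0.3],"twist": [0,0,0]},{"translation": [0,0,0.4],"twist": [0,0,0]},{"translation": [0,0,0.5],"twist": [0,0,0]}]' --grip -1

```text
t: 17.2
ee_pos: [592.9, 323.5, 329.0]
orientation: [2.368, 2.065, 0.001]
ft_force: [0.2, 0.7, 0.9]
width: 87.3
```

Emit:
send_rows --commands '[{"translation": [0,0,0.2],"twist": [0,0,0]},{"translation": [0,0,0.4],"twist": [0,0,0]},{"translation": [0,-0.1,0.6],"twist": [0,0,0]},{"translation": [0,-0.2,0.7],"twist": [0,0,0]},{"translation": [0,-0.3,0.7],"twist": [0,0,0]},{"translation": [0,-0.4,0.7],"twist": [0,0,0]},{"translation": [0,-0.5,0.7],"twist": [0,0,0]},{"translation": [0,-0.65,0.7],"twist": [0,0,0]},{"translation": [0,-0.8,0.7],"twist": [0,0,0]},{"translation": [0,-1,0.7],"twist": [0,0,0]}]'

```text
t: 18.2
ee_pos: [592.7, 222.3, 397.2]
orientation: [-2.367, -2.065, 0.001]
ft_force: [0.3, 0.1, -0.7]
width: 87.7
```

```bash
python3 - <<'E'
from h import *
import pickle
a=snap('side');b=snap('top');print(ctrl.get_obs()['ee_pos'])
pickle.dump((a,b),open('k2.pkl','wb'))
c=[]
for d,(z) in((a,115),(b,115)):
    u,v=proj(d,[593,322.5,100]).astype(int);im=d['img'][v-50:v+50,u-50:u+50];print(u,v)
    c.append(cv2.resize(im,(400,400),interpolation=cv2.INTER_CUBIC))
cv2.imwrite('pics/k2.png',cv2.cvtColor(np.hstack(c),cv2.COLOR_RGB2BGR))
E
```

```text
[592.86702379 220.73848733 397.45773541]
204 329
193 220
```

View pics/k2.png

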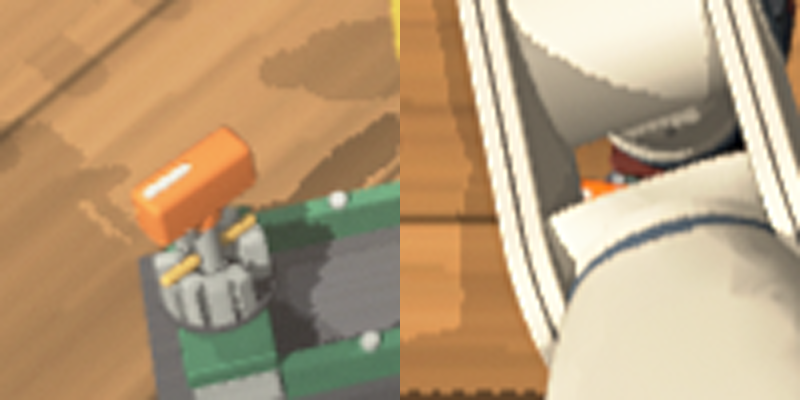

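The left crop shows the knob turned and up, with its gold pin lying in the collar's notch at about (210,250), so it is parked. Now I'll go to the pale carving.

Emit:
send_rows --commands '[{"translation": [-0.02,-0.1,0],"twist": [0,0,-0.04]},{"translation": [-0.04,-0.2,0],"twist": [0,0,-0.08]},{"translation": [-0.06,-0.3,0],"twist": [0,0,-0.12]},{"translation": [-0.08,-0.4,0],"twist": [0,0,-0.16]},{"translation": [-0.1,-0.5,0],"twist": [0,0,-0.2]},{"translation": [-0.12,-0.6,0],"twist": [0,0,-0.24]},{"translation": [-0.14,-0.7,0],"twist": [0,0,-0.28]},{"translation": [-0.16,-0.8,0],"twist": [0,0,-0.32]},{"translation": [-0.18,-0.9,0],"twist": [0,0,-0.36]},{"translation": [-0.2,-1,0],"twist": [0,0,-0.4]}]'

```text
t: 19.3
ee_pos: [572.7, 122.6, 397.7]
orientation: [2.564, 1.816, -0.0]
ft_force: [0.2, 0.5, -1.0]
width: 87.6
```

Emit:
send_rows --commands '[{"translation": [-0.02,-0.1,0],"twist": [0,0,-0.04]},{"translation": [-0.04,-0.2,0],"twist": [0,0,-0.08]},{"translation": [-0.06,-0.3,0],"twist": [0,0,-0.12]},{"translation": [-0.08,-0.4,0],"twist": [0,0,-0.16]},{"translation": [-0.1,-0.5,0],"twist": [0,0,-0.2]},{"translation": [-0.12,-0.6,0],"twist": [0,0,-0.24]},{"translation": [-0.14,-0.7,0],"twist": [0,0,-0.28]},{"translation": [-0.16,-0.8,0],"twist": [0,0,-0.32]},{"translation": [-0.18,-0.9,0],"twist": [0,0,-0.36]},{"translation": [-0.2,-1,0],"twist": [0,0,-0.4]}]'

```text
t: 20.3
ee_pos: [552.7, 22.7, 397.7]
orientation: [-2.732, -1.551, 0.0]
ft_force: [0.3, 0.7, 0.2]
width: 88.1
```

Emit:
send_rows --commands '[{"translation": [-0.02,-0.1,0],"twist": [0,0,-0.04]},{"translation": [-0.04,-0.2,0],"twist": [0,0,-0.08]},{"translation": [-0.06,-0.3,0],"twist": [0,0,-0.12]},{"translation": [-0.08,-0.4,0],"twist": [0,0,-0.16]},{"translation": [-0.1,-0.5,0],"twist": [0,0,-0.2]},{"translation": [-0.12,-0.6,0],"twist": [0,0,-0.24]},{"translation": [-0.14,-0.7,0],"twist": [0,0,-0.28]},{"translation": [-0.16,-0.8,0],"twist": [0,0,-0.32]},{"translation": [-0.18,-0.9,0],"twist": [0,0,-0.36]},{"translation": [-0.2,-1,0],"twist": [0,0,-0.4]}]'

```text
t: 21.3
ee_pos: [532.7, -77.3, 397.7]
orientation: [-2.873, -1.27, 0.0]
ft_force: [0.1, 0.2, 0.4]
width: 87.8
```

Emit:
send_rows --commands '[{"translation": [-0.02,-0.1,0],"twist": [0,0,-0.05]},{"translation": [-0.04,-0.2,0],"twist": [0,0,-0.1]},{"translation": [-0.06,-0.3,0],"twist": [0,0,-0.15]},{"translation": [-0.08,-0.4,0],"twist": [0,0,-0.2]},{"translation": [-0.1,-0.5,0],"twist": [0,0,-0.25]},{"translation": [-0.12,-0.6,0],"twist": [0,0,-0.3]},{"translation": [-0.14,-0.7,0],"twist": [0,0,-0.35]},{"translation": [-0.16,-0.8,0],"twist": [0,0,-0.4]},{"translation": [-0.18,-0.9,0],"twist": [0,0,-0.45]},{"translation": [-0.2,-1,0],"twist": [0,0,-0.5]}]'

```text
t: 22.3
ee_pos: [512.7, -177.3, 397.7]
orientation: [-3.009, -0.902, 0.0]
ft_force: [0.2, -0.2, -0.2]
width: 87.7
```

Emit:
send_rows --commands '[{"translation": [-0.02,-0.1,0],"twist": [0,0,-0.04]},{"translation": [-0.04,-0.2,0],"twist": [0,0,-0.08]},{"translation": [-0.06,-0.3,0],"twist": [0,0,-0.12]},{"translation": [-0.08,-0.4,0],"twist": [0,0,-0.16]},{"translation": [-0.1,-0.5,0],"twist": [0,0,-0.2]},{"translation": [-0.12,-0.6,0],"twist": [0,0,-0.24]},{"translation": [-0.13,-0.7,0],"twist": [0,0,-0.28]},{"translation": [-0.13,-0.8,0],"twist": [0,0,-0.32]},{"translation": [-0.13,-0.9,0],"twist": [0,0,-0.36]},{"translation": [-0.13,-1,0],"twist": [0,0,-0.4]}]'

```text
t: 23.3
ee_pos: [499.9, -277.4, 397.7]
orientation: [3.084, 0.597, 0.0]
ft_force: [0.3, 0.6, -1.0]
width: 88.0
```

Emit:
send_rows --commands '[{"translation": [0,-0.11,0],"twist": [0,0,0]},{"translation": [0,-0.22,0],"twist": [0,0,0]},{"translation": [0,-0.33,0],"twist": [0,0,0]},{"translation": [0,-0.44,0],"twist": [0,0,0]},{"translation": [0,-0.55,0],"twist": [0,0,0]},{"translation": [0,-0.66,0],"twist": [0,0,0]},{"translation": [0,-0.77,0],"twist": [0,0,0]},{"translation": [0,-0.88,0],"twist": [0,0,0]},{"translation": [0,-0.96,0],"twist": [0,0,0]},{"translation": [0,-1,0],"twist": [0,0,0]}]'

```text
t: 24.3
ee_pos: [499.8, -377.4, 397.6]
orientation: [3.084, 0.599, 0.0]
ft_force: [0.5, -0.3, 0.3]
width: 88.2
```

```bash
python3 - <<'E'
from h import *
import pickle
d=snap('wrist','w3.png');pickle.dump(d,open('w3.pkl','wb'));print(ctrl.get_obs()['ee_pos'])
print(proj(d,[600.5,-357.2,26]),proj(d,[499.4,-397.7,94]))
E
```

```text
[ 499.79466642 -377.49486455  397.59857423]
[341.3806292  102.20911892] [343.68156811 240.16514294]
```

View pics/w3.png

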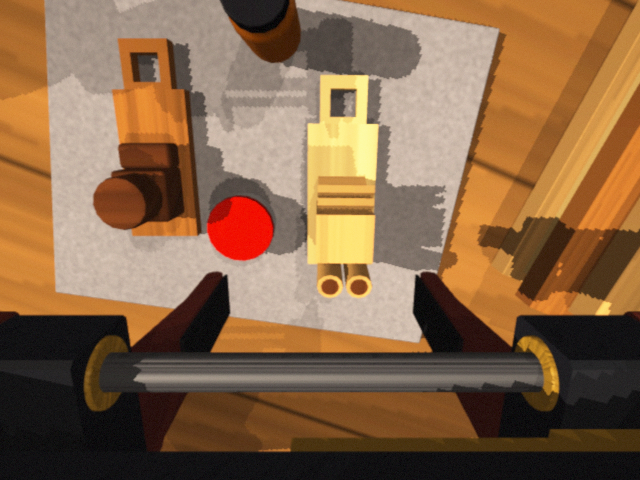

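Emit:
send_rows --commands '[{"translation": [0,-0.06,-0.1],"twist": [0,0,0]},{"translation": [0,-0.12,-0.2],"twist": [0,0,0]},{"translation": [0,-0.18,-0.3],"twist": [0,0,0]},{"translation": [0.005,-0.215,-0.4],"twist": [0,0,0]},{"translation": [0.005,-0.215,-0.5],"twist": [0,0,0]},{"translation": [0.005,-0.215,-0.6],"twist": [0,0,0]},{"translation": [0.005,-0.215,-0.7],"twist": [0,0,0]},{"translation": [0.005,-0.215,-0.8],"twist": [0,0,0]},{"translation": [0.005,-0.215,-0.9],"twist": [0,0,0]},{"translation": [0.005,-0.215,-1],"twist": [0,0,0]}]'

```text
t: 25.35
ee_pos: [500.4, -397.9, 296.9]
orientation: [3.084, 0.6, 0.0]
ft_force: [0.7, 0.0, 0.2]
width: 87.5
```

Emit:
send_rows --commands '[{"translation": [0,0,-0.07],"twist": [0,0,0]},{"translation": [0,0,-0.14],"twist": [0,0,0]},{"translation": [0,0,-0.21],"twist": [0,0,0]},{"translation": [0,0,-0.28],"twist": [0,0,0]},{"translation": [0,0,-0.35],"twist": [0,0,0]},{"translation": [0,0,-0.42],"twist": [0,0,0]},{"translation": [0,0,-0.48],"twist": [0,0,0]},{"translation": [0,0,-0.54],"twist": [0,0,0]},{"translation": [0,0,-0.54],"twist": [0,0,0]},{"translation": [0,0,-0.54],"twist": [0,0,0]}]'

```text
t: 26.35
ee_pos: [500.4, -398.0, 243.6]
orientation: [-3.084, -0.6, 0.0]
ft_force: [-0.1, -0.9, -0.8]
width: 88.2
```

Emit:
send_rows --commands '[{"translation": [0,0,0],"twist": [0,0,0]},{"translation": [0,0,0],"twist": [0,0,0]},{"translation": [0,0,0],"twist": [0,0,0]},{"translation": [0,0,0],"twist": [0,0,0]},{"translation": [0,0,0],"twist": [0,0,0]},{"translation": [0,0,0],"twist": [0,0,0]},{"translation": [0,0,0],"twist": [0,0,0]},{"translation": [0,0,0],"twist": [0,0,0]},{"translation": [0,0,0],"twist": [0,0,0]},{"translation": [0,0,0],"twist": [0,0,0]}]' --grip 1

```text
t: 27.35
ee_pos: [500.3, -397.9, 243.7]
orientation: [-3.084, -0.6, 0.0]
ft_force: [-1.2, 1.4, 3.0]
width: 45.8
```

Emit:
send_rows --commands '[{"translation": [0,0,0.05],"twist": [0,0,0]},{"translation": [0,0,0.1],"twist": [0,0,0]},{"translation": [0,0,0.2],"twist": [0,0,0]},{"translation": [0,0,0.3],"twist": [0,0,0]},{"translation": [0,0,0.4],"twist": [0,0,0]},{"translation": [0,0,0.5],"twist": [0,0,0]},{"translation": [0,0,0.6],"twist": [0,0,0]},{"translation": [0,0,0.7],"twist": [0,0,0]},{"translation": [0,0,0.85],"twist": [0,0,0]},{"translation": [0,0,1],"twist": [0,0,0]}]'

```text
t: 28.35
ee_pos: [500.3, -397.9, 344.8]
orientation: [-3.084, -0.6, 0.0]
ft_force: [0.1, 0.9, -3.9]
width: 45.9
```

Emit:
send_rows --commands '[{"translation": [0,0.05,0.15],"twist": [0,0,0]},{"translation": [0,0.1,0.3],"twist": [0,0,0]},{"translation": [0,0.2,0.45],"twist": [0,0,0]},{"translation": [0,0.3,0.55],"twist": [0,0,0]},{"translation": [0,0.4,0.65],"twist": [0,0,0]},{"translation": [0,0.5,0.75],"twist": [0,0,0]},{"translation": [0,0.6,0.85],"twist": [0,0,0]},{"translation": [0,0.7,0.95],"twist": [0,0,0]},{"translation": [0,0.85,0.95],"twist": [0,0,0]},{"translation": [0,1,0.95],"twist": [0,0,0]}]'

```text
t: 29.35
ee_pos: [500.2, -296.8, 438.7]
orientation: [-3.084, -0.599, -0.0]
ft_force: [-0.1, 1.1, -3.5]
width: 46.1
```

Emit:
send_rows --commands '[{"translation": [0,0.1,0],"twist": [0,0,0.035]},{"translation": [0,0.2,0],"twist": [0,0,0.07]},{"translation": [0,0.3,0],"twist": [0,0,0.105]},{"translation": [0,0.4,0],"twist": [0,0,0.14]},{"translation": [0,0.5,0],"twist": [0,0,0.175]},{"translation": [0,0.6,0],"twist": [0,0,0.21]},{"translation": [0,0.7,0],"twist": [0,0,0.245]},{"translation": [0,0.8,0],"twist": [0,0,0.28]},{"translation": [0,0.9,0],"twist": [0,0,0.315]},{"translation": [0,1,0],"twist": [0,0,0.35]}]'

```text
t: 30.35
ee_pos: [500.3, -197.2, 438.7]
orientation: [3.019, 0.869, 0.0]
ft_force: [0.1, -0.6, -4.1]
width: 45.5
```

Emit:
send_rows --commands '[{"translation": [0,0.1,0],"twist": [0,0,0.035]},{"translation": [0,0.2,0],"twist": [0,0,0.07]},{"translation": [0,0.3,0],"twist": [0,0,0.105]},{"translation": [0,0.4,0],"twist": [0,0,0.14]},{"translation": [0,0.5,0],"twist": [0,0,0.175]},{"translation": [0,0.6,0],"twist": [0,0,0.21]},{"translation": [0,0.7,0],"twist": [0,0,0.245]},{"translation": [0,0.8,0],"twist": [0,0,0.28]},{"translation": [0,0.9,0],"twist": [0,0,0.315]},{"translation": [0,1,0],"twist": [0,0,0.35]}]'

```text
t: 31.35
ee_pos: [500.3, -97.2, 438.7]
orientation: [-2.931, -1.13, -0.0]
ft_force: [-0.3, -0.8, -3.8]
width: 45.9
```

Emit:
send_rows --commands '[{"translation": [0,0.1,0],"twist": [0,0,0.035]},{"translation": [0,0.2,0],"twist": [0,0,0.07]},{"translation": [0,0.3,0],"twist": [0,0,0.105]},{"translation": [0,0.4,0],"twist": [0,0,0.14]},{"translation": [0,0.5,0],"twist": [0,0,0.175]},{"translation": [0,0.6,0],"twist": [0,0,0.21]},{"translation": [0,0.7,0],"twist": [0,0,0.245]},{"translation": [0,0.8,0],"twist": [0,0,0.28]},{"translation": [0,0.9,0],"twist": [0,0,0.315]},{"translation": [0,1,0],"twist": [0,0,0.35]}]'

```text
t: 32.35
ee_pos: [500.4, 2.8, 438.7]
orientation: [2.821, 1.382, 0.0]
ft_force: [0.0, -0.6, -4.0]
width: 45.7
```

Emit:
send_rows --commands '[{"translation": [-0.01,0.1,0],"twist": [0,0,0]},{"translation": [-0.02,0.2,0],"twist": [0,0,0]},{"translation": [-0.03,0.3,0],"twist": [0,0,0]},{"translation": [-0.04,0.4,0],"twist": [0,0,0]},{"translation": [-0.05,0.5,0],"twist": [0,0,0]},{"translation": [-0.06,0.6,0],"twist": [0,0,0]},{"translation": [-0.07,0.7,0],"twist": [0,0,0]},{"translation": [-0.08,0.8,0],"twist": [0,0,0]},{"translation": [-0.09,0.9,0],"twist": [0,0,0]},{"translation": [-0.1,1,0],"twist": [0,0,0]}]'

```text
t: 33.35
ee_pos: [490.3, 102.8, 438.7]
orientation: [2.822, 1.38, 0.0]
ft_force: [-0.6, -0.3, -4.1]
width: 45.7
```

Emit:
send_rows --commands '[{"translation": [0,0.1,0],"twist": [0,0,0]},{"translation": [0,0.2,0],"twist": [0,0,0]},{"translation": [0,0.3,0],"twist": [0,0,0]},{"translation": [0,0.4,0],"twist": [0,0,0]},{"translation": [0,0.5,0],"twist": [0,0,0]},{"translation": [0,0.6,-0.1],"twist": [0,0,0]},{"translation": [0,0.7,-0.2],"twist": [0,0,0]},{"translation": [0,0.8,-0.3],"twist": [0,0,0]},{"translation": [-0.005,0.872,-0.4],"twist": [0,0,0]},{"translation": [-0.005,0.872,-0.5],"twist": [0,0,0]}]'

```text
t: 34.35
ee_pos: [489.7, 190.1, 387.4]
orientation: [-2.822, -1.381, 0.001]
ft_force: [-0.4, 0.1, -3.4]
width: 45.8
```

Emit:
send_rows --commands '[{"translation": [0,0,-0.1],"twist": [0,0,0]},{"translation": [0,0,-0.2],"twist": [0,0,0]},{"translation": [0,0,-0.3],"twist": [0,0,0]},{"translation": [0,0,-0.4],"twist": [0,0,0]},{"translation": [0,0,-0.5],"twist": [0,0,0]},{"translation": [0,0,-0.6],"twist": [0,0,0]},{"translation": [0,0,-0.7],"twist": [0,0,0]},{"translation": [0,0,-0.8],"twist": [0,0,0]},{"translation": [0,0,-0.9],"twist": [0,0,0]},{"translation": [0,0,-1],"twist": [0,0,0]}]'

```text
t: 35.35
ee_pos: [489.9, 189.2, 287.9]
orientation: [2.822, 1.38, 0.0]
ft_force: [-1.1, 0.3, -4.3]
width: 46.0
```

```bash
python3 - <<'E'
from h import *
import pickle
a=snap('side');b=snap('top');w=snap('wrist');o=ctrl.get_obs();print(o['ee_pos'],o['orientation'])
pickle.dump((a,b,w),open('l1.pkl','wb'))
c=[cv2.resize(a['img'][290:410,160:360],(480,288),interpolation=cv2.INTER_CUBIC),cv2.resize(b['img'][180:310,160:300],(310,288),interpolation=cv2.INTER_CUBIC)]
r=cv2.resize(w['img'],(400,300))
top=np.hstack(c);bot=np.zeros((300,top.shape[1],3),np.uint8);bot[:,:400]=r
cv2.imwrite('pics/l1.png',cv2.cvtColor(np.vstack([top,bot]),cv2.COLOR_RGB2BGR))
E
```

```text
[489.6351624  189.12684402 287.87917078] [-2.82227965e+00 -1.37957484e+00  2.45456494e-03]
```

View pics/l1.png

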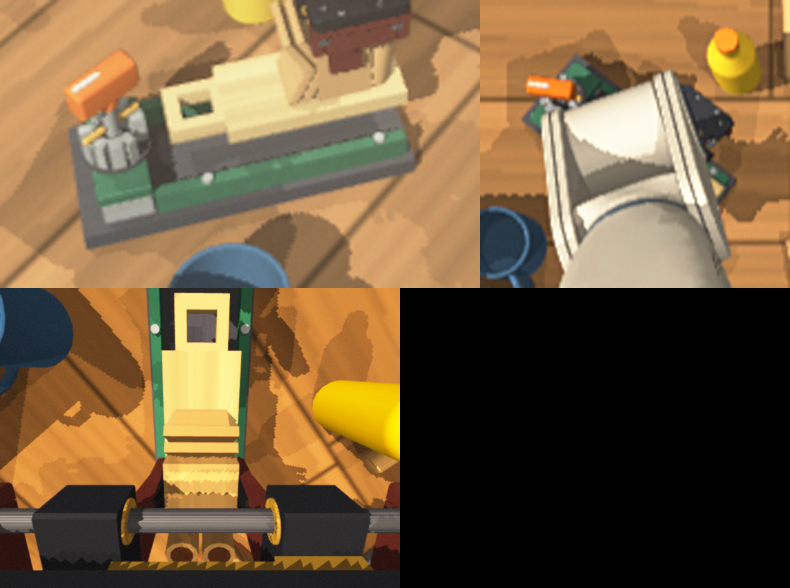

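```bash
python3 - <<'E'
from h import *
import pickle
np.set_printoptions(precision=1,suppress=True)
a,b,w=pickle.load(open('l1.pkl','rb'))
hsv=cv2.cvtColor(w['img'],cv2.COLOR_RGB2HSV)
th=np.radians(52.1);n=np.array([-np.sin(th),np.cos(th)]);u=np.array([np.cos(th),np.sin(th)])
O=np.array([593.2,322.6])
g=cv2.inRange(hsv,(65,80,30),(95,255,200))
for v in (10,40,90,120,150,180):
    x=np.where(g[v,200:420])[0]+200
    l=x[x<320];r=x[x>320]
    f=lambda c,z:(ray(w,c,v,z)[:2]-O)@n
    print(v,'rail L',l.min(),l.max(),'R',r.min(),r.max(),[f(c,35) for c in(l.min(),r.max()+1)], 'mid',(f(l.min(),35)+f(r.max()+1,35))/2)
y=cv2.inRange(hsv,(18,40,150),(32,200,255))
for v in(110,130,150,170):
    x=np.where(y[v,230:410])[0]+230;f=lambda c:(ray(w,c,v,70.2)[:2]-O)@n
    print(v,x.min(),x.max(),f(x.min()),f(x.max()+1),'mid',(f(x.min())+f(x.max()+1))/2)
print('tcp lat',(np.array([489.8,189.5])-O)@n)
E
```

```text
10 rail L 238 259 R 381 402 [np.float64(45.3936114458163), np.float64(-46.20317367647439)] mid -0.4047811153290475
40 rail L 239 260 R 380 401 [np.float64(45.76010172394525), np.float64(-46.516087973976795)] mid -0.37799312501577376
90 rail L 242 262 R 378 397 [np.float64(45.622998156018774), np.float64(-45.70130334519338)] mid -0.03915259458730347
120 rail L 244 257 R 387 396 [np.float64(45.41652459711303), np.float64(-46.021164448988145)] mid -0.30231992593755663
150 rail L 246 258 R 385 394 [np.float64(45.201246157120394), np.float64(-45.74482486694802)] mid -0.27178935491381395
180 rail L 247 259 R 384 392 [np.float64(45.60080876635271), np.float64(-45.45644150956112)] mid 0.0721836283957984
110 259 385 30.515777905481603 -33.41021813699085 mid -1.4472201157546234
130 260 384 30.456256364640744 -33.34496512360654 mid -1.444354379482899
150 260 383 30.913084643818447 -33.277856721677175 mid -1.182386038929364
170 261 382 30.85757544591685 -33.208812656436116 mid -1.1756186052596327
tcp lat -0.1700657612622949
```

The sled is 1.1 mm off the channel's midline, against 4.5 mm of play, and its yaw matches. I'll correct that and lay it in.

Emit:
send_rows --commands '[{"translation": [-0.009,0.007,-0.06],"twist": [0,0,0]},{"translation": [-0.009,0.007,-0.12],"twist": [0,0,0]},{"translation": [-0.009,0.007,-0.18],"twist": [0,0,0]},{"translation": [-0.009,0.007,-0.24],"twist": [0,0,0]},{"translation": [-0.009,0.007,-0.3],"twist": [0,0,0]},{"translation": [-0.009,0.007,-0.34],"twist": [0,0,0]},{"translation": [-0.009,0.007,-0.37],"twist": [0,0,0]},{"translation": [-0.009,0.007,-0.39],"twist": [0,0,0]},{"translation": [-0.009,0.007,-0.405],"twist": [0,0,0]},{"translation": [-0.009,0.007,-0.41],"twist": [0,0,0]}]'

```text
t: 36.5
ee_pos: [489.0, 189.9, 247.6]
orientation: [-2.822, -1.379, -0.0]
ft_force: [0.2, 0.3, -3.8]
width: 45.8
```

Emit:
send_rows --commands '[{"translation": [0,0,-0.01],"twist": [0,0,0]},{"translation": [0.04,0.051,-0.01],"twist": [0,0,0]},{"translation": [0.08,0.103,-0.01],"twist": [0,0,0]},{"translation": [0.12,0.154,-0.01],"twist": [0,0,0]},{"translation": [0.16,0.205,-0.01],"twist": [0,0,0]},{"translation": [0.2,0.257,-0.01],"twist": [0,0,0]},{"translation": [0.24,0.308,-0.01],"twist": [0,0,0]},{"translation": [0.28,0.359,-0.01],"twist": [0,0,0]},{"translation": [0.32,0.41,-0.01],"twist": [0,0,0]},{"translation": [0.345,0.442,-0.01],"twist": [0,0,0]}]'

```text
t: 37.5
ee_pos: [523.9, 234.6, 246.7]
orientation: [-2.822, -1.38, -0.001]
ft_force: [-2.1, -1.5, 0.6]
width: 45.9
```

Emit:
send_rows --commands '[{"translation": [0.003,0.004,0],"twist": [0,0,0]},{"translation": [0.006,0.008,0],"twist": [0,0,0]},{"translation": [0.009,0.012,0],"twist": [0,0,0]},{"translation": [0.012,0.016,0],"twist": [0,0,0]},{"translation": [0.015,0.02,0],"twist": [0,0,0]},{"translation": [0.018,0.024,0],"twist": [0,0,0]},{"translation": [0.021,0.028,0],"twist": [0,0,0]},{"translation": [0.024,0.032,0],"twist": [0,0,0]},{"translation": [0.027,0.036,0],"twist": [0,0,0]},{"translation": [0.03,0.04,0],"twist": [0,0,0]}]'

```text
t: 38.5
ee_pos: [526.4, 238.1, 246.7]
orientation: [-2.822, -1.38, 0.0]
ft_force: [-2.7, -2.2, 1.5]
width: 45.8
```

Emit:
send_rows --commands '[{"translation": [0.003,0.004,0],"twist": [0,0,0]},{"translation": [0.006,0.008,0],"twist": [0,0,0]},{"translation": [0.009,0.012,0],"twist": [0,0,0]},{"translation": [0.012,0.016,0],"twist": [0,0,0]},{"translation": [0.015,0.02,0],"twist": [0,0,0]},{"translation": [0.018,0.024,0],"twist": [0,0,0]},{"translation": [0.021,0.028,0],"twist": [0,0,0]},{"translation": [0.021,0.028,0],"twist": [0,0,0]},{"translation": [0.021,0.028,0],"twist": [0,0,0]},{"translation": [0.021,0.028,0],"twist": [0,0,0]}]'

```text
t: 39.5
ee_pos: [527.7, 239.6, 246.7]
orientation: [2.821, 1.379, -0.006]
ft_force: [-7.3, -10.4, 9.1]
width: 46.3
```

Emit:
send_rows --commands '[{"translation": [0,0,0],"twist": [0,0,0]},{"translation": [0,0,0],"twist": [0,0,0]},{"translation": [0,0,0],"twist": [0,0,0]},{"translation": [0,0,0],"twist": [0,0,0]},{"translation": [0,0,0],"twist": [0,0,0]},{"translation": [0,0,0.15],"twist": [0,0,0]},{"translation": [0,0,0.3],"twist": [0,0,0]},{"translation": [0,0,0.5],"twist": [0,0,0]},{"translation": [0,0,0.7],"twist": [0,0,0]},{"translation": [0,0,0.9],"twist": [0,0,0]}]' --grip -1

```text
t: 40.5
ee_pos: [528.7, 241.0, 339.2]
orientation: [2.822, 1.38, 0.003]
ft_force: [0.3, 1.0, 0.2]
width: 88.0
```

```bash
python3 - <<'E'
from h import *
import pickle
d=snap('wrist');a=snap('side');print(ctrl.get_obs()['ee_pos'])
c=np.hstack([cv2.resize(d['img'],(400,300)),cv2.resize(a['img'][290:410,180:340],(400,300),interpolation=cv2.INTER_CUBIC)])
cv2.imwrite('pics/h1.png',cv2.cvtColor(c,cv2.COLOR_RGB2BGR))
E
```

```text
[529.57904152 241.3684563  340.79467445]
```

View pics/h1.png

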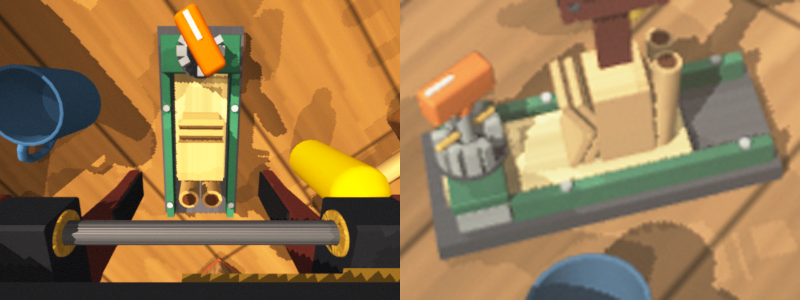

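The sled is home under the bridge at (200,90) and the knob is still parked. Back to the knob.

Emit:
send_rows --commands '[{"translation": [0.07,0.09,0],"twist": [0,0,0.1]},{"translation": [0.14,0.18,0],"twist": [0,0,0.2]},{"translation": [0.21,0.27,0],"twist": [0,0,0.3]},{"translation": [0.28,0.36,0],"twist": [0,0,0.4]},{"translation": [0.35,0.45,0],"twist": [0,0,0.5]},{"translation": [0.42,0.54,0],"twist": [0,0,0.6]},{"translation": [0.49,0.63,0],"twist": [0,0,0.7]},{"translation": [0.56,0.72,0],"twist": [0,0,0.8]},{"translation": [0.64,0.815,0],"twist": [0,0,0.9]},{"translation": [0.64,0.815,0],"twist": [0,0,1]}]'

```text
t: 41.6
ee_pos: [593.1, 323.3, 336.4]
orientation: [2.391, 2.038, 0.001]
ft_force: [0.4, -0.0, -0.4]
width: 87.8
```

Emit:
send_rows --commands '[{"translation": [0,0,0],"twist": [0,0,0.04]},{"translation": [0,0,-0.06],"twist": [0,0,0.05]},{"translation": [0,0,-0.12],"twist": [0,0,0.05]},{"translation": [0,0,-0.18],"twist": [0,0,0.05]},{"translation": [0,0,-0.24],"twist": [0,0,0.05]},{"translation": [0,0,-0.32],"twist": [0,0,0.05]},{"translation": [0,0,-0.4],"twist": [0,0,0.05]},{"translation": [0,0,-0.48],"twist": [0,0,0.05]},{"translation": [0,0,-0.56],"twist": [0,0,0.05]},{"translation": [0,0,-0.62],"twist": [0,0,0.05]}]'

```text
t: 42.6
ee_pos: [592.4, 322.3, 273.7]
orientation: [-2.368, -2.065, 0.001]
ft_force: [-0.0, -0.7, 0.3]
width: 87.8
```

Emit:
send_rows --commands '[{"translation": [0.005,0.003,0],"twist": [0,0,0]},{"translation": [0.005,0.003,0],"twist": [0,0,0]},{"translation": [0.005,0.003,0],"twist": [0,0,0]},{"translation": [0.005,0.003,0],"twist": [0,0,0]},{"translation": [0.005,0.003,0],"twist": [0,0,0]},{"translation": [0.005,0.003,0],"twist": [0,0,0]},{"translation": [0.005,0.003,0],"twist": [0,0,0]},{"translation": [0.005,0.003,0.02],"twist": [0,0,0]},{"translation": [0.005,0.003,0.04],"twist": [0,0,0]},{"translation": [0.005,0.003,0.06],"twist": [0,0,0]}]' --grip 1

```text
t: 43.6
ee_pos: [593.0, 322.6, 279.9]
orientation: [2.368, 2.065, -0.0]
ft_force: [4.0, 1.9, -10.2]
width: 19.6
```

Emit:
send_rows --commands '[{"translation": [0,0,0],"twist": [0,0,-0.1]},{"translation": [0,0,0],"twist": [0,0,-0.2]},{"translation": [0,0,0],"twist": [0,0,-0.3]},{"translation": [0,0,0],"twist": [0,0,-0.4]},{"translation": [0,0,0],"twist": [0,0,-0.5]},{"translation": [0,0,0],"twist": [0,0,-0.6]},{"translation": [0,0,0],"twist": [0,0,-0.7]},{"translation": [0,0,0],"twist": [0,0,-0.8]},{"translation": [0,0,0],"twist": [0,0,-0.9]},{"translation": [0,0,0],"twist": [0,0,-1]}]'

```text
t: 44.6
ee_pos: [592.8, 322.9, 281.5]
orientation: [-2.806, -1.412, 0.001]
ft_force: [-3.4, -0.2, 3.2]
width: 19.9
```

Emit:
send_rows --commands '[{"translation": [0,0,0],"twist": [0,0,-0.12]},{"translation": [0,0,0],"twist": [0,0,-0.24]},{"translation": [0,0,0],"twist": [0,0,-0.36]},{"translation": [0,0,0],"twist": [0,0,-0.48]},{"translation": [0,0,0],"twist": [0,0,-0.6]},{"translation": [0,0,0],"twist": [0,0,-0.72]},{"translation": [0,0,0],"twist": [0,0,-0.84]},{"translation": [0,0,0],"twist": [0,0,-0.96]},{"translation": [0,0,0],"twist": [0,0,-1]},{"translation": [0,0,0],"twist": [0,0,-1]}]'

```text
t: 45.6
ee_pos: [592.4, 323.1, 279.6]
orientation: [-3.067, -0.677, 0.003]
ft_force: [-0.5, 5.4, -10.2]
width: 19.8
```

Emit:
send_rows --commands '[{"translation": [0,0,0],"twist": [0,0,-0.1]},{"translation": [0,0,-0.02],"twist": [0,0,-0.1]},{"translation": [0,0,-0.05],"twist": [0,0,-0.1]},{"translation": [0,0,-0.08],"twist": [0,0,-0.1]},{"translation": [0,0,-0.11],"twist": [0,0,-0.1]},{"translation": [0,0,-0.14],"twist": [0,0,-0.1]},{"translation": [0,0,-0.17],"twist": [0,0,-0.1]},{"translation": [0,0,-0.19],"twist": [0,0,-0.1]},{"translation": [0,0,-0.21],"twist": [0,0,-0.1]},{"translation": [0,0,-0.22],"twist": [0,0,-0.1]}]'

```text
t: 46.6
ee_pos: [592.8, 323.4, 262.5]
orientation: [-3.082, -0.601, 0.001]
ft_force: [-12.7, -1.3, 28.8]
width: 20.1
```

```bash
python3 - <<'E'
from h import *
a=snap('side');o=ctrl.get_obs();print(o['ee_pos'],o['ft_force'],o['moment'])
c=cv2.resize(a['img'][285:405,150:310],(800,600),interpolation=cv2.INTER_CUBIC)
cv2.imwrite('pics/h2.png',cv2.cvtColor(c,cv2.COLOR_RGB2BGR))
for z in (99,115): print(z,(proj(a,[593,322.5,z])-[150,285])*5)
E
```

```text
[592.72631217 323.36463303 262.56174331] [-12.03612075  -0.28559129  21.68362838] [ 0.02171179  2.23292333 -0.02858991]
99 [272.9385987  224.31246372]
115 [266.08691112 194.18754647]
```

View pics/h2.png

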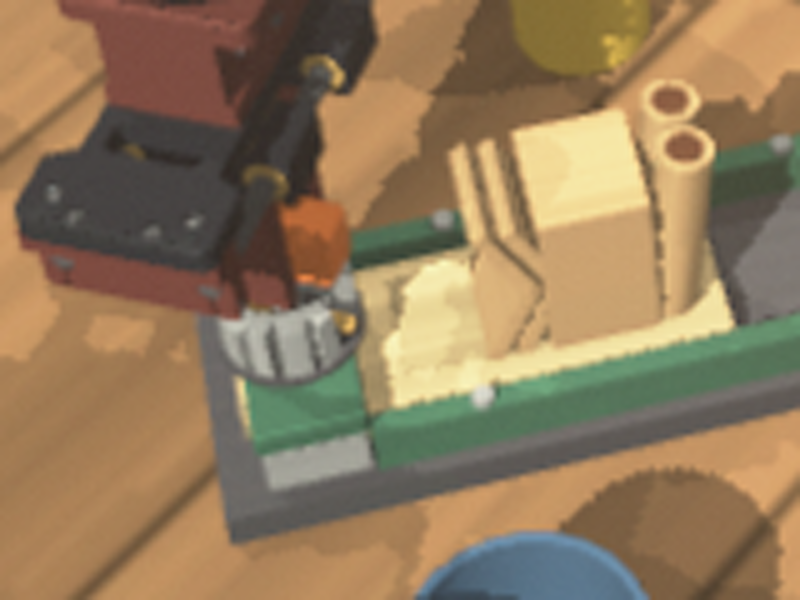

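The side view shows the knob low, with its gold pin down in the deep slot. The force is the gripper pressing the knob on its bottom stop. I'll let go and check.

Emit:
send_rows --commands '[{"translation": [0,0,0.05],"twist": [0,0,0]},{"translation": [0,0,0.05],"twist": [0,0,0]},{"translation": [0,0,0.05],"twist": [0,0,0]},{"translation": [0,0,0.05],"twist": [0,0,0]},{"translation": [0,0,0.05],"twist": [0,0,0]},{"translation": [0,0,0.2],"twist": [0,0,0]},{"translation": [0,0,0.4],"twist": [0,0,0]},{"translation": [0,0,0.6],"twist": [0,0,0]},{"translation": [0,0,0.8],"twist": [0,0,0]},{"translation": [0,0,1],"twist": [0,0,0]}]' --grip -1

```text
t: 47.65
ee_pos: [593.1, 322.7, 360.5]
orientation: [-3.084, -0.6, -0.001]
ft_force: [-0.4, -0.0, 0.7]
width: 87.4
```

Emit:
send_rows --commands '[{"translation": [-0.1,-0.1,0.1],"twist": [0,0,0]},{"translation": [-0.2,-0.2,0.2],"twist": [0,0,0]},{"translation": [-0.3,-0.3,0.3],"twist": [0,0,0]},{"translation": [-0.4,-0.4,0.4],"twist": [0,0,0]},{"translation": [-0.5,-0.5,0.5],"twist": [0,0,0]},{"translation": [-0.6,-0.6,0.5],"twist": [0,0,0]},{"translation": [-0.7,-0.7,0.5],"twist": [0,0,0]},{"translation": [-0.8,-0.8,0.5],"twist": [0,0,0]},{"translation": [-0.9,-0.9,0.5],"twist": [0,0,0]},{"translation": [-1,-1,0.5],"twist": [0,0,0]}]'

```text
t: 48.65
ee_pos: [492.2, 221.9, 408.6]
orientation: [3.084, 0.6, -0.001]
ft_force: [0.3, -0.5, -0.1]
width: 87.7
```

```bash
python3 - <<'E'
from h import *
import pickle
np.set_printoptions(precision=1,suppress=True)
a=snap('side');w=snap('wrist');b=snap('top','top9.png');o=ctrl.get_obs();print(o['t'],o['ee_pos'],o['ft_force'])
c=np.hstack([cv2.resize(a['img'][285:405,150:310],(400,300),interpolation=cv2.INTER_CUBIC),cv2.resize(w['img'],(400,300))])
cv2.imwrite('pics/h3.png',cv2.cvtColor(np.vstack([c,cv2.resize(b['img'],(400,300))@np.eye(3,dtype=np.uint8) if 0 else np.hstack([cv2.resize(b['img'],(400,300)),cv2.resize(a['img'],(400,300))])]),cv2.COLOR_RGB2BGR))
# knob height: orange centroid in side view now, at start, and parked
def cen(d):
    h=cv2.cvtColor(d['img'],cv2.COLOR_RGB2HSV);m=cv2.inRange(h,(5,170,120),(16,255,255));u,v=proj(d,[593,322.5,107]).astype(int)
    s=m[v-28:v+28,u-28:u+28];y,x=np.nonzero(s);return np.array([x.mean()+u-28,y.mean()+v-28,len(x)])
s0=pickle.load(open('side1.pkl','rb'));k=pickle.load(open('k2.pkl','rb'))[0]
print('start',cen(s0),'parked',cen(k),'now',cen(a))
E
```

```text
48.8 [492.6 222.2 408.8] [ 0.6 -0.   0.2]
start [204.9 332.6 322. ] parked [203.7 328.5 258. ] now [204.2 335.  203. ]
```

View pics/h3.png

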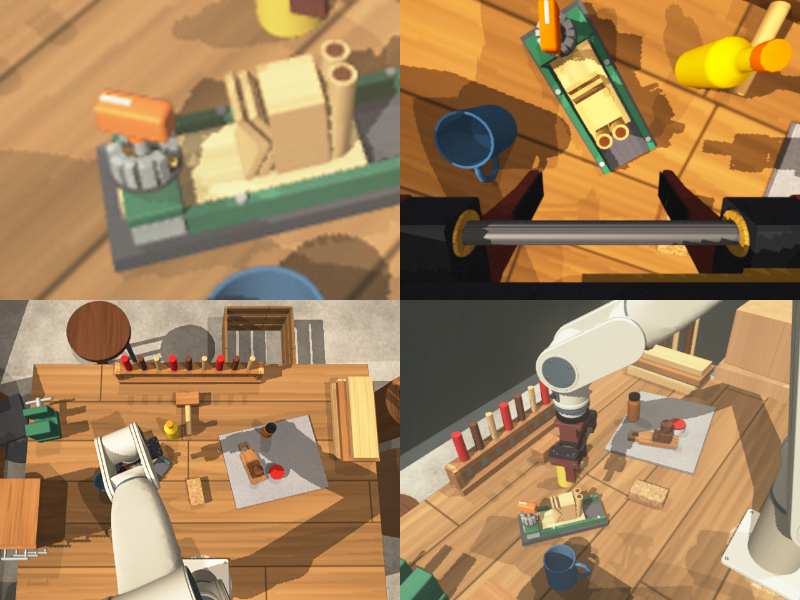

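The knob looks dropped and lies along its starting direction, and everything else is in place. I'll check numerically that it matches its starting height, using mask extents.

```bash
python3 - <<'E'
from h import *
import pickle
a=snap('side')
def box(d):
    h=cv2.cvtColor(d['img'],cv2.COLOR_RGB2HSV);m=cv2.inRange(h,(4,150,90),(17,255,255))[300:350,175:235]
    n,l,s,c=cv2.connectedComponentsWithStats(m);i=1+s[1:,4].argmax();return s[i],c[i].round(1)
s0=pickle.load(open('side1.pkl','rb'));k=pickle.load(open('k2.pkl','rb'))[0]
for d in(s0,k,a):print(box(d))
g=lambda d:cv2.Canny(cv2.cvtColor(d['img'],cv2.COLOR_RGB2GRAY),60,150)
t=g(s0)[318:350,185:222].astype(np.uint8);r=cv2.matchTemplate(cv2.GaussianBlur(g(a)[308:362,175:232],(3,3),0),cv2.GaussianBlur(t,(3,3),0),cv2.TM_CCOEFF_NORMED)
print(cv2.minMaxLoc(r),'expect (10,10)')
print([proj(s0,[593,322.5,z])[1].round(1) for z in(99,103,110,115)])
E
```

```text
(array([ 12,  21,  33,  21, 458], dtype=int32), array([29.3, 31.7]))
(array([ 12,  11,  31,  30, 482], dtype=int32), array([27.8, 25.4]))
(array([ 13,  21,  32,  21, 409], dtype=int32), array([29.6, 31.9]))
(-0.09918529540300369, 0.917931079864502, (15, 0), (10, 10)) expect (10,10)
[np.float64(329.9), np.float64(328.4), np.float64(325.7), np.float64(323.8)]
```

```bash
python3 -c "
from h import *
print(ctrl.close_job())"
```

```text
the job is handed in; nothing more can be done
None
```

The pale carving is locked in the cradle, and I handed the job in at about 49 s of the 70 s allowed, with the gripper open and clear of everything. In order:

1. I lifted the knob, turned it 60° anticlockwise and left it parked in its notch. A side picture showed it staying up by itself.
2. I laid the pale sled in the channel and slid it tongue first until it stopped on the posts, with about 13 N of push.
3. I lifted the knob out of its notch, turned it back and lowered it.

**Knob height:** in the side picture the knob is back within a pixel of its starting position, and its edges match at zero shift. That means the bolt is fully dropped. Had it landed on the tongue, it would stand 11 mm higher.

**Bench:** in the last pictures the dark carving, tin, jar, bottle, mug, mallet and sanding block all look unmoved. I judged that by eye and did not measure it.

**What disagreed:**
- **Lowering the knob:** it met its bottom stop about 5 mm before the height I had commanded. It had probably slipped in the jaws. The wrist read about 29 N vertically, well under the 120 N limit, until I let go.
- **Turning the knob back:** the vertical force briefly changed sign, to +3 N. I did not find out why.

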